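# Clip the small bottle into the bench rail

## Robot

A 7-joint arm with a two-finger parallel gripper is mounted at the origin on a cart in front of the work surface, level with it; the furniture and walls round the work are solid. World frame = base frame: x ahead of the robot, y to its left, z up, the work surface at z = 0. Lengths are in m, angles in rad, forces in N, time in s.
With the tool pointing down it reaches from about 0.425 to 1.025 m from the base axis. Payload 3.6 kg.
Tool frame: the origin (TCP) lies at the very end of the fingers, on their centre line; the grasp point (between the pads) lies 19 mm behind it; z points along the fingers, y is the direction in which the jaws open and shut (so a half turn about z gives the same grasp; the last joint's range is limited). The gripper opens to 85 mm and grips with 20 to 120 N. Pads are 22 mm wide; open, the fingers measure 114 mm over their backs; the gripper's body (76 mm by 85 mm) begins 54 mm behind the grasp point. The pads swing forward as they close: fully open they stand 13 mm farther back than shut.
Start: joints at [1.079, 0.591, 0.048, 1.609, -0.033, 0.943, -0.034], TCP at [0.282, -0.668, 0.231] pointing down, gripper open.
Joint ranges: [-2.69, 2.69], [-0.47, 2.24], [-1.27, 1.36], [0.19, 2.51], [-1.53, 4.68], [0.08, 2.07], [-3.09, 3.09]. Speed limits (rad/s): [2.57, 2.57, 3.14, 3.14, 3.14, 3.14, 3.14].

## Interface

Orientations are given as [roll, pitch, yaw] about the fixed x, y, z axes, in that order (R = Rz(yaw) Ry(pitch) Rx(roll)).
In Python, from rig import arm, imaging, workorder gives the robot as it stands.
- The arm moves only by the tool drive_tool, never from a script. Its argument "plan" is a list of rows, each a list of 3 entries, a list of its own where there are three numbers: the shift along the tool's x, y, z in cm, then the turn about the tool's z in degrees, then the closure in counts, from 0 (fully open) to 255 (shut). A call has 1 to 12 rows; each row shifts and turns the commanded pose from where the row before left it, along the tool's axes as they then stand; what a row does not reach is not made up. A row lasts 1/10 s, in which the tool goes at most 50 mm and 8.59 degrees, less where a joint would pass 70% of its speed; a pose out of reach is approached as far as the arm can. A call with a gripper value outside its range is refused whole. The fingers move at their own pace and stop on an object; "squeeze" is the grip in N (left out, the last holds). Time passes only in rows, so rows that do not move let the fingers close. It gives the time, the measured TCP pose, the force and the opening at its end, in the units of the state.
- arm.get_state(): the state, without advancing time (a new reading comes with each control period).
- imaging.get_image(name): name is "scene" or "top" or "wrist"; returns a dict with "pixels" (384x512x3 uint8, blue, green, red), "depth" (384x512 float32, m along the optical axis (not along the pixel's ray), 0 where there is no reading), "K" (3x3 intrinsics, pixels), "rvec" (rotation vector, rad) and "tvec" (3), from world to camera coordinates, as OpenCV has them. Camera axes: x right, y down, z forward; pixel columns grow to the right and rows downward; lengths in m; the calibration is good to about 2 mm. A picture is of the moment at which its call begins.
- workorder.job_done(): hands the job in, once; it reports no verdict.
The state is a dict: "t": time; "q": joint angles; "joint_vel": joint speeds; "tau": joint torques, N m; "ee_pos": TCP position; "orientation": TCP orientation; "ft_force": force on the tool from outside, world axes, zero at the start; "torque": the same for the moment, N m; "grip_width": finger opening in m.
Only numpy, scipy, OpenCV 4.12 (cv2) and the standard library are available. Lean on these libraries where they do the work, as an engineer would, in place of code of your own. Each camera call takes 0.05 s, during which the arm holds its last target.

## Task

Take the smallest bottle, the one that matches the narrow spring clip, and stand it on the bench right in front of that clip's mouth. Press it sideways through the mouth until it snaps fully home, and leave it there, released and upright on the bench.

Things in the scene. Friction and masses are not known exactly. Their poses are not given: they have to be found in the camera images.
- oil_bottle: the smallest bottle: dark, round, pale ribbed screw cap; 28 mm in diameter, 68 mm tall, 25 to 50 g, standing on the bench. The body is 28 mm wide up to about 45 mm, then narrows to the 16 mm cap (55 to 68 mm). A black can of like height (37 mm wide, no cap) stands near. Origin: centre of its underside, z up.
- clip_narrow: narrower steel spring clip on the rail. Origin: on the bench, on the axis of a bottle fully home in it. x points from the mouth into the clip (press direction), y along the rail. Two sprung jaws, 11 to 25 mm above the bench; their lips, 8 mm before the origin, stand 24 mm apart and flare to 37 mm at 15 mm before it. 2 to 6 N snaps the bottle in; a stop block touches its back at x = 14 mm.
- clip_wide: the wider clip on the same rail, for a 45 mm bottle, 100 mm along the rail from the narrow one (either side). Frame and heights as for the narrow one; its mouth reaches 25 mm in front of its origin. It is empty.
- clip_rail: low aluminium rail fixed to the bench, 200 mm long (y), 16 mm deep, 24 mm high, that carries both clips on its front. Origin: centre of its underside, 40 mm behind the clips' origins; x as the clips' x. Nothing on it is higher than 26 mm: fingertips 28 mm or more above the bench clear it all; grip the bottle just above that. A tall microscope stands behind it to the right.
There are look-alikes about, which are no part of the job. Leave any green or turquoise look-alike of the oil_bottle alone.

How it is judged:
By the outcome, as a careful person would: the job done as asked, in the order asked, and still so for the second after the job is handed in, with the robot touching nothing.
It also fails if it takes over 43 s, if anything falls off the work surface, if the arm or the gripper's body presses on something with over 40 N, if the wrist force passes 120 N, or if a joint passes its speed limit or range.

## Working session

There is one attempt and no reset: what is moved stays moved. The work goes in short steps, Python scripts to look and compute and a tool call to move; the robot and the scene stay as the last step left them, time stands still between calls to the robot, and variables do not carry over. Pictures are saved under pics/ and viewed, and the job is handed in when it is done.

Besides the shell and the picture viewer there is one more tool, called after "Request:" by a JSON object that holds its "fn" and its "kwargs", one argument or row to a line. drive_tool: Moves the arm, as the interface text tells. Its arguments: {"type":"object","properties":{"plan":{"type":"array"},"squeeze":{"type":"number"}},"required":["plan"]}

```bash
mkdir -p pics; cat > h.py <<'E'
import numpy as np, cv2
from rig import arm, imaging, workorder
def grab(n):
    d=imaging.get_image(n); np.savez(f'pics/{n}.npz',**{k:np.asarray(v) for k,v in d.items()}); return d
def load(n): return dict(np.load(f'pics/{n}.npz'))
def cam(d):
    R,_=cv2.Rodrigues(np.asarray(d['rvec'],float)); t=np.asarray(d['tvec'],float).ravel(); return R,t,np.asarray(d['K'])
def onplane(d,u,v,z):
    R,t,K=cam(d); r=R.T@np.linalg.inv(K)@np.array([u,v,1.]); c=-R.T@t
    return c+r*(z-c[2])/r[2]
def proj(d,p):
    return cv2.projectPoints(np.asarray(p,float).reshape(-1,3),np.asarray(d['rvec'],float),np.asarray(d['tvec'],float),np.asarray(d['K'],float),None)[0].reshape(-1,2)
def cloud(d):
    R,t,K=cam(d); z=d['depth']; v,u=np.indices(z.shape)
    p=np.stack([(u-K[0,2])*z/K[0,0],(v-K[1,2])*z/K[1,1],z],-1)
    return (p-t)@R
E
python3 - <<'E'
from h import *
s=arm.get_state();print(s)
for n in ['scene','top','wrist']:
    d=grab(n); cv2.imwrite(f'pics/{n}0.png',d['pixels']); R,t,K=cam(d); print(n,-R.T@t,R[2],K[0,0])
E
```

```text
{'t': 0.0, 'q': array([ 1.07850172,  0.59210288,  0.0483205 ,  1.60983522, -0.03330092,
        0.94271524, -0.03371146]), 'joint_vel': array([-5.29171693e-04, -1.25077926e-03,  3.82497155e-04,  3.52603858e-04,
       -1.10958140e-03,  3.83959201e-05,  1.03273878e-03]), 'tau': array([ 8.47608447e-06, -5.48696887e+01,  1.54607624e+00, -1.98128879e+01,
        9.28383437e-03,  8.74972204e-03,  9.47765706e-07]), 'ee_pos': array([ 0.28119247, -0.66734102,  0.23014838]), 'orientation': array([-3.13934132e+00,  1.37013358e-04,  3.98845803e-01]), 'ft_force': array([-0.01816278, -0.87809246, -0.07279957]), 'torque': array([ 0.00524365, -0.01849722,  0.01607563]), 'grip_width': 0.08555519714306557}
scene [0.01333945 0.89320613 0.40364709] [ 0.54521296 -0.7251982  -0.42051206] 429.4698467259048
top [0.28181796 0.25920321 0.91276031] [ 0.2321501   0.02823739 -0.97227001] 490.17342624033165
wrist [ 0.34438191 -0.64117273  0.37317822] [-0.25046178 -0.10410142 -0.96251327] 325.11727932528566
```

View pics/scene0.png

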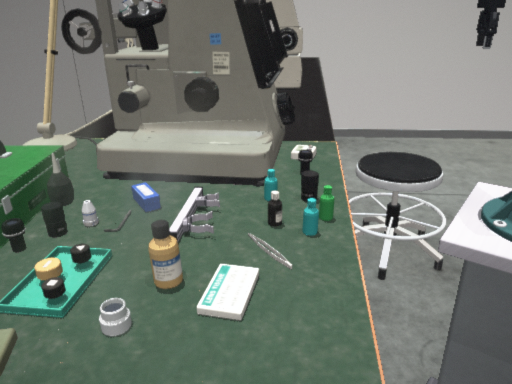

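View pics/top0.png

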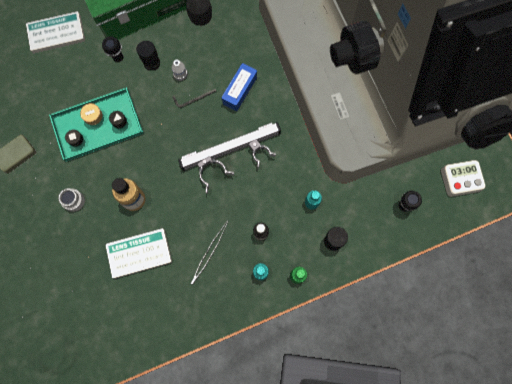

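View pics/wrist0.png

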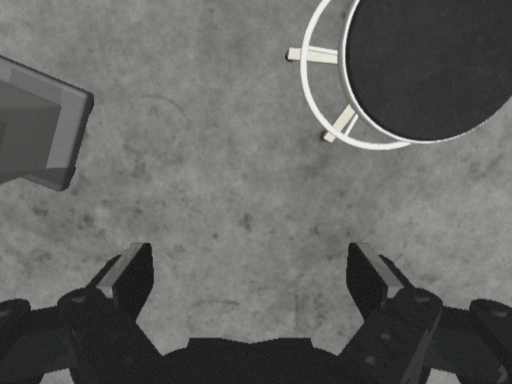

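The dark bottle with a pale cap is at top (261,230), scene (275,208). The others are turquoise at (314,198) and (261,271), green at (299,274), a black can at (336,238), and a dark round knob-like item at (410,201). Only the first is dark with a pale cap. The narrow clip should be the smaller one at (263,152) and the wide one at (213,172). I'll enlarge to confirm both.

```bash
python3 - <<'E'
from h import *
t=load('top');s=load('scene')
a=t['pixels'][115:295,170:370]; a=cv2.resize(a,None,fx=4,fy=4,interpolation=cv2.INTER_CUBIC)[:, :800]
cv2.imwrite('pics/topcrop.png',a[:600])
b=s['pixels'][140:240,165:340]; cv2.imwrite('pics/scenecrop.png',cv2.resize(b,None,fx=4.5,fy=4.5,interpolation=cv2.INTER_CUBIC))
P=cloud(t)
for n,(u,v) in dict(bot=(261,230),can=(336,238),t1=(314,198),t2=(261,271),g=(299,274),rail=(230,146),knob=(410,200)).items(): print(n,P[v,u].round(4))
E
```

```text
bot [0.4212 0.2803 0.0667]
can [0.4249 0.1482 0.0594]
t1 [0.4897 0.1944 0.0677]
t2 [0.3507 0.2713 0.0684]
g [0.354  0.2062 0.0662]
rail [0.5821 0.3608 0.0229]
knob [0.511  0.0218 0.0543]
```

View pics/topcrop.png

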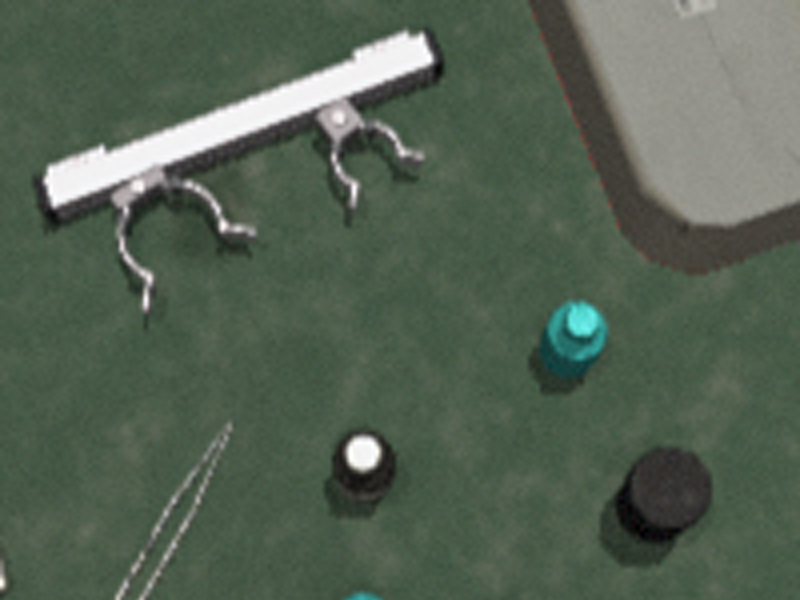

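View pics/scenecrop.png

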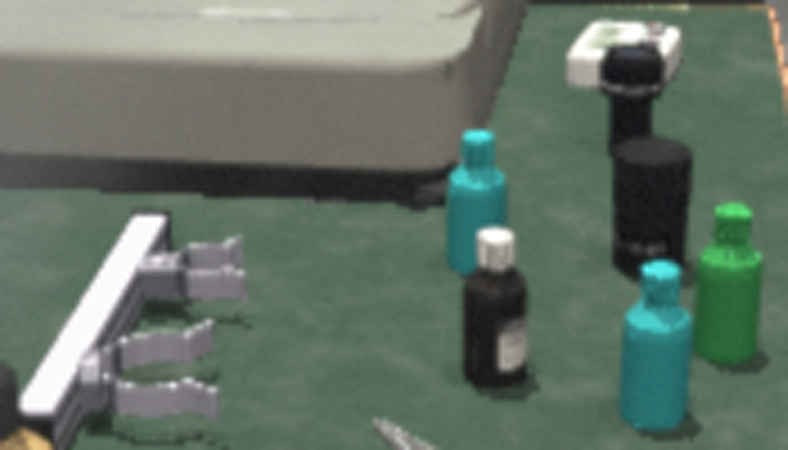

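The crop confirms it. The dark bottle with the white cap, at top (261,230), is the oil bottle. The narrow clip is on the right, at crop (370,150), and the wide one on the left. Next I measure the frames.

```bash
python3 - <<'E'
from h import *
t=load('top');s=load('scene')
px=t['pixels'].astype(int)
g=px.min(2)
# cap
m=np.zeros(g.shape,np.uint8); m[215:245,245:278]=(g[215:245,245:278]>140); 
c=cv2.moments(m); u,v=c['m10']/c['m00'],c['m01']/c['m00']; print('cap',u,v,c['m00'],onplane(t,u,v,.068))
ps=s['pixels'].astype(int); ms=np.zeros(g.shape,np.uint8); ms[185:202,265:285]=(ps.min(2)[185:202,265:285]>130)
ys,xs=np.nonzero(ms); print('scene cap',xs.mean(),ys.mean(),len(xs), xs.min(),xs.max(),ys.min(),ys.max(), onplane(s,xs.mean(),ys.mean(),.0625))
# rail
m=np.zeros(g.shape,np.uint8); m[118:175,175:285]=(g[118:175,175:285]>190)
cs,_=cv2.findContours(m,cv2.RETR_EXTERNAL,cv2.CHAIN_APPROX_NONE); cc=max(cs,key=cv2.contourArea)
W=np.array([onplane(t,*p,.024)[:2] for p in cc[:,0]],np.float32)
r=cv2.minAreaRect(W); print('rail rect',r, cv2.boxPoints(r).round(4).tolist())
# jaw points
for n,(a,b) in dict(nL=(352,205),nR=(420,157),wL=(146,318),wR=(252,233),nLlip=(355,187),nRlip=(403,156)).items():
    print(n,onplane(t,170+(a-1.5)/4,115+(b-1.5)/4,.025).round(4))
mm=cv2.resize(m[115:180,170:290]*255,None,fx=6,fy=6); 
a=cv2.resize(t['pixels'][115:200,170:290],None,fx=6.5,fy=6.5,interpolation=cv2.INTER_NEAREST); cv2.imwrite('pics/clipz.png',a)
E
```

```text
cap 260.43859649122805 227.82456140350877 57.0 [0.42467419 0.28173772 0.068     ]
scene cap 274.5079365079365 194.20634920634922 63 271 278 190 199 [0.42396926 0.28116999 0.0625    ]
rail rect ((0.5863420963287354, 0.36300045251846313), (0.01894357055425644, 0.19397926330566406), 29.100486755371094) [[0.5309000015258789, 0.4431000053882599], [0.6251999735832214, 0.2736000120639801], [0.6417999863624573, 0.28290000557899475], [0.5473999977111816, 0.45239999890327454]]
nL [0.5488 0.3032 0.025 ]
nR [0.5765 0.2742 0.025 ]
wL [0.4823 0.3914 0.025 ]
wR [0.5293 0.3482 0.025 ]
nLlip [0.5578 0.3029 0.025 ]
nRlip [0.576  0.2823 0.025 ]
```

View pics/clipz.png

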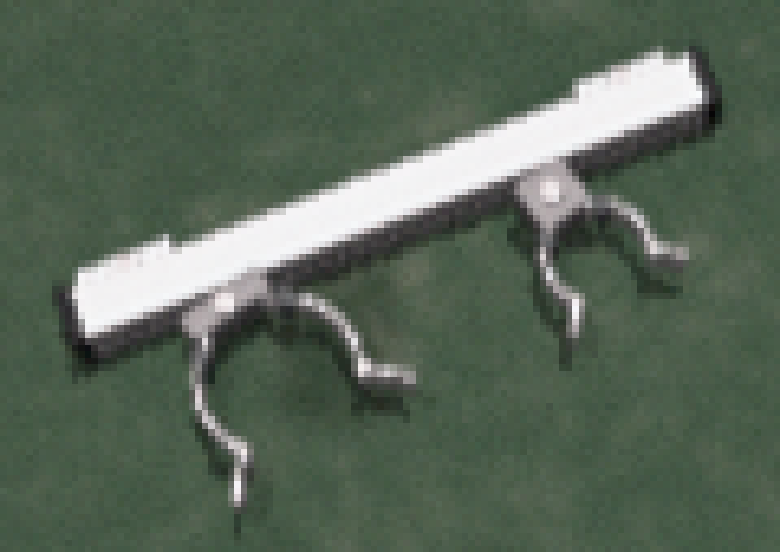

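```bash
python3 - <<'E'
from h import *
t=load('top');s=load('scene')
P=np.concatenate([cloud(d)[d['depth']>0] for d in (t,s)])
r=np.hypot(P[:,0],P[:,1]);az=np.degrees(np.arctan2(P[:,1],P[:,0]))
for z0,z1 in((.03,.1),(.1,.2),(.2,.3),(.3,.6)):
    print('z',z0,z1,end=': ')
    for a in range(-80,60,10):
        k=(az>=a)&(az<a+10)&(P[:,2]>z0)&(P[:,2]<z1)&(r>.3)
        print(a, round(float(np.percentile(r[k],2)),3) if k.sum()>15 else '-',end=' | ')
    print()
o=np.array([.576,.298])
k=(np.hypot(*(P[:,:2]-o).T)<.13)&(P[:,2]>.04)
print('near clip',k.sum(),P[k][:10].round(3))
# hypothesised frame overlay
a=np.radians(29.1);ex=np.array([np.cos(a),np.sin(a)]);ey=np.array([-ex[1],ex[0]])
img=cv2.resize(t['pixels'][115:200,170:290],None,fx=6.5,fy=6.5,interpolation=cv2.INTER_NEAREST)
def pt(o,x,y,z,c):
    p=o+x*ex+y*ey; q=(proj(t,[p[0],p[1],z])[0]-[170,115]+.5)*6.5; cv2.circle(img,tuple(int(i) for i in q),3,c,-1)
for oo,lip,tip,h in((o,(-.008,.012),(-.015,.0185),1),):
    for sgn in(1,-1):
        for z,c in((.025,(0,0,255)),(.011,(255,0,0))):
            pt(o,-.008,sgn*.012,z,c);pt(o,-.015,sgn*.0185,z,c)
pt(o,0,0,.025,(0,255,255))
for y in(-.05,.15):
  for x in(.032,.048): pt(o,x,y,.024,(0,255,0))
cv2.imwrite('pics/ov.png',img)
E
```

```text
z 0.03 0.1: -80 3.029 | -70 2.973 | -60 2.975 | -50 1.41 | -40 1.418 | -30 - | -20 - | -10 0.606 | 0 0.498 | 10 0.464 | 20 0.437 | 30 0.406 | 40 0.681 | 50 0.684 | 
z 0.1 0.2: -80 3.033 | -70 2.974 | -60 2.977 | -50 1.415 | -40 1.399 | -30 - | -20 0.634 | -10 0.61 | 0 0.593 | 10 0.693 | 20 0.974 | 30 1.002 | 40 0.692 | 50 - | 
z 0.2 0.3: -80 3.03 | -70 0.651 | -60 2.974 | -50 1.424 | -40 1.393 | -30 - | -20 0.686 | -10 0.612 | 0 0.597 | 10 0.699 | 20 - | 30 - | 40 - | 50 - | 
z 0.3 0.6: -80 3.022 | -70 0.651 | -60 2.975 | -50 2.522 | -40 1.428 | -30 - | -20 0.704 | -10 0.629 | 0 0.616 | 10 0.763 | 20 - | 30 - | 40 - | 50 - | 
near clip 3479 [[0.695 0.248 0.077]
 [0.694 0.246 0.081]
 [0.693 0.244 0.082]
 [0.693 0.243 0.084]
 [0.692 0.241 0.087]
 [0.691 0.239 0.089]
 [0.694 0.248 0.077]
 [0.693 0.246 0.079]
 [0.69  0.244 0.084]
 [0.69  0.243 0.086]]
```

View pics/ov.png

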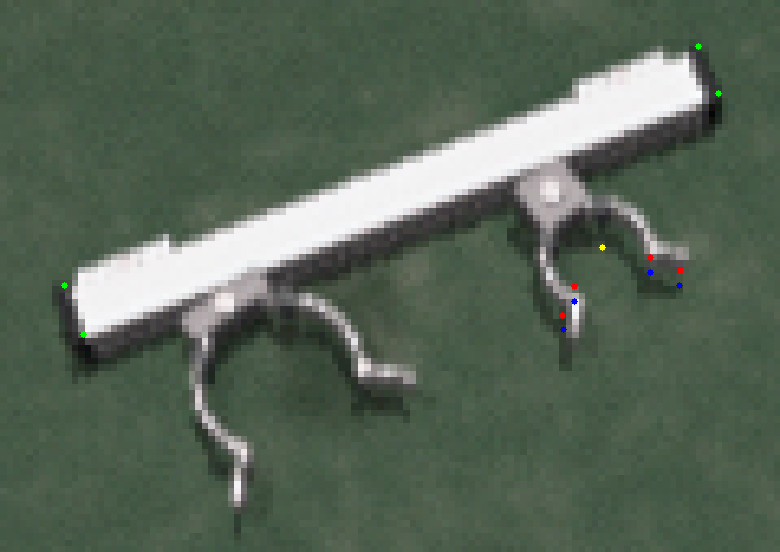

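Request:
{"fn": "drive_tool", "kwargs": {
  "plan": [
    [[2.5, -4.2, 0], -3, 0],
    [[2.5, -4.2, 0], -3, 0],
    [[2.5, -4.2, 0], -3, 0],
    [[2.5, -4.2, 0], -3, 0],
    [[2.5, -4.2, 0], -3, 0],
    [[2.5, -4.2, 0], -3, 0]
  ],
  "squeeze": 40
}}

```text
t: 0.75
ee_pos: [0.2837, -0.3739, 0.2312]
orientation: [3.141, -0.0, 0.716]
ft_force: [0.9, 0.1, -0.1]
grip_width: 0.0852
```

Request:
{"fn": "drive_tool", "kwargs": {
  "plan": [
    [[4.5, 0, 0], -5.3, 0],
    [[4.5, 0.1, 0], -5.3, 0],
    [[4.5, 0.1, 0], -5.3, 0],
    [[4.5, 0.1, 0], -5.3, 0],
    [[4.5, 0.1, 0], -5.3, 0],
    [[4.5, 0.1, 0], -5.3, 0],
    [[4.5, 0.1, 0], -5.3, 0],
    [[4.5, 0.1, 0], -5.3, 0],
    [[4.5, 0.1, 0], -5.3, 0],
    [[4.5, 0.1, 0], -5.3, 0]
  ]
}}

```text
t: 1.75
ee_pos: [0.4779, 0.015, 0.2314]
orientation: [3.141, -0.0, 1.641]
ft_force: [0.1, -0.4, 0.3]
grip_width: 0.0855
```

```bash
cat >> h.py <<'E'
def delta(tx,ty,tz,tyaw,s=None):
    s=s or arm.get_state(); p=s['ee_pos'];R=cv2.Rodrigues(np.zeros(3))[0]
    from scipy.spatial.transform import Rotation as Ro
    R=Ro.from_euler('xyz',s['orientation']).as_matrix()
    d=R.T@(np.array([tx,ty,tz])-p)*100
    return d.round(2), -np.degrees((tyaw-s['orientation'][2]+np.pi)%(2*np.pi)-np.pi).round(2)
E
python3 - <<'E'
from h import *
s=arm.get_state();print(s['t'],s['ee_pos'],s['orientation'],s['q'].round(2)); print(delta(.4245,.2815,.2,2.077))
E
```

```text
1.75 [0.4779023  0.015021   0.23139765] [ 3.14067636e+00 -1.14803600e-04  1.64147554e+00] [ 0.22  0.31 -0.43  2.14  0.19  0.73 -0.26]
(array([26.96, -3.45,  3.14]), np.float64(-24.95))
```

Request:
{"fn": "drive_tool", "kwargs": {
  "plan": [
    [[4.6, 0.2, 0], -4.2, 0],
    [[4.6, 0.2, 0], -4.2, 0],
    [[4.6, 0.2, 0], -4.2, 0],
    [[4.6, 0.2, 0], -4.2, 0],
    [[4.6, 0.2, 0], -4.2, 0],
    [[4.6, 0.2, 0], -4.0, 0],
    [[0, 0, 0], 0, 0],
    [[0, 0, 0], 0, 0]
  ]
}}

```text
t: 2.55
ee_pos: [0.4202, 0.2825, 0.2312]
orientation: [-3.141, -0.0, 2.077]
ft_force: [0.6, -0.7, 0.0]
grip_width: 0.0856
```

```bash
python3 - <<'E'
from h import *
d=grab('wrist'); cv2.imwrite('pics/wrist1.png',cv2.resize(d['pixels'],None,fx=1.5,fy=1.5,interpolation=cv2.INTER_CUBIC))
s=arm.get_state();print(s['t'],s['ee_pos'],s['orientation']); print(delta(.4245,.2815,.03,2.077))
print(proj(d,[[.4245,.2815,.068],[.576,.298,.025]])*1.5)
E
```

```text
2.6 [0.42082777 0.2809029  0.23098464] [-3.14057930e+00  7.79463563e-04  2.07435096e+00]
(array([-0.11,  0.37, 20.1 ]), np.float64(-0.15))
[[380.04828883 264.82894458]
 [563.6931437  327.89914222]]
```

View pics/wrist1.png

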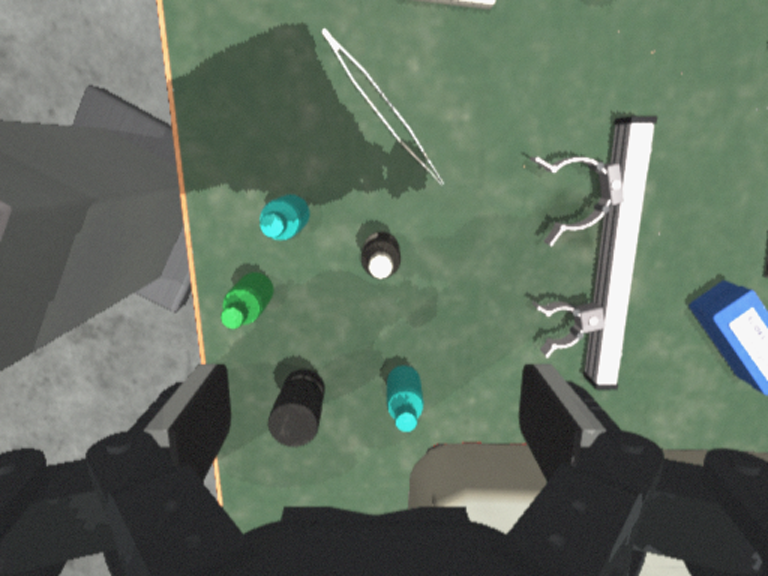

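```bash
python3 - <<'E'
from h import *
d=load('wrist')
x0,y0=340,90
img=cv2.resize(d['pixels'][y0:y0+175,x0:x0+110],None,fx=4.5,fy=4.5,interpolation=cv2.INTER_NEAREST)
img2=cv2.resize(d['pixels'][195:245,350:420],None,fx=11,fy=11,interpolation=cv2.INTER_CUBIC)
cv2.imwrite('pics/w1c.png',img2)
cv2.imwrite('pics/w1b.png',img[:600])
E
```

```text
(no output)
```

View pics/w1c.png

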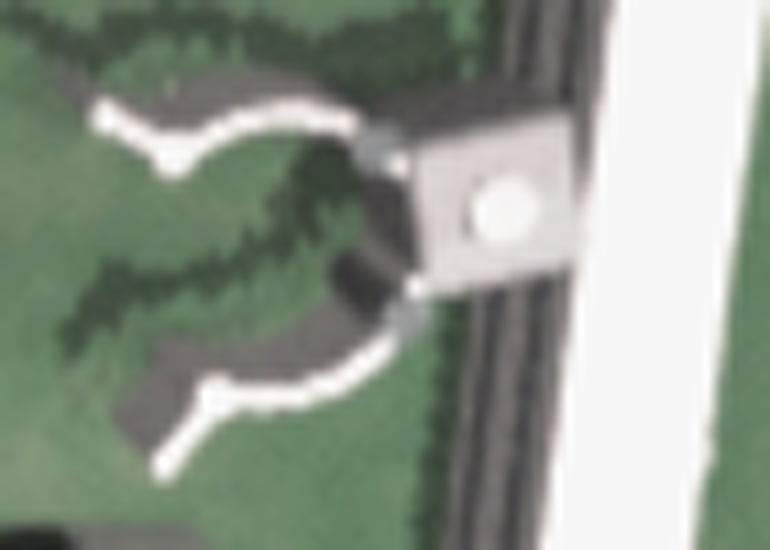

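View pics/w1b.png

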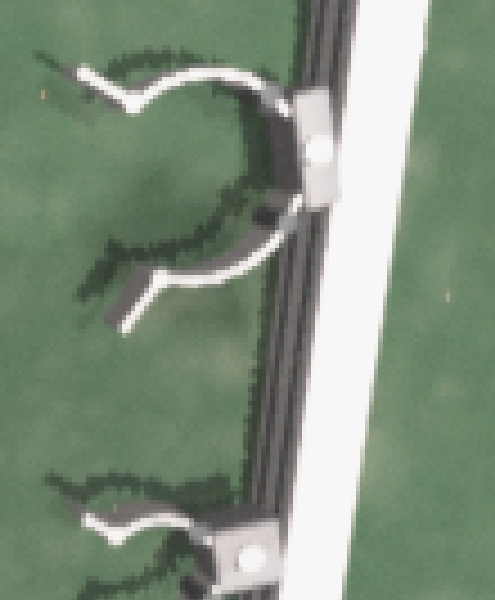

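```bash
python3 - <<'E'
from h import *
d=load('wrist')
f=lambda a,b:onplane(d,350+(a+.5)/11-.5,195+(b+.5)/11-.5,.025)[:2]
tL,tR,lL,lR=f(103,115),f(163,470),f(173,165),f(215,390)
for n,p,q in(('tips',tL,tR),('lips',lL,lR)):
    v=p-q; print(n,p.round(4),q.round(4),np.linalg.norm(v).round(4),'yaw x',np.degrees(np.arctan2(-v[0],v[1])).round(1),'mid',((p+q)/2).round(4))
v=(lL+lR-tL-tR)/2; print('axis',np.linalg.norm(v),np.degrees(np.arctan2(v[1],v[0])))
p,q=f(610,0),f(545,550); v=p-q; print('rail front',np.degrees(np.arctan2(-v[0],v[1])))
b=[f(415,150),f(430,295),f(570,110),f(580,260)]; print('brk',np.round(b,4).tolist())
e=lambda a,b:onplane(d,340+(a+.5)/4.5-.5,90+(b+.5)/4.5-.5,.025)[:2]
tl,tr,ll,lr=e(82,72),e(124,330),e(133,106),e(160,275)
v=ll-lr;print('wide lips',np.linalg.norm(v),np.degrees(np.arctan2(-v[0],v[1])),(ll+lr)/2);v=tl-tr;print('tips',np.linalg.norm(v),np.degrees(np.arctan2(-v[0],v[1])),(tl+tr)/2)
px=d['pixels'].min(2); m=np.zeros(px.shape,np.uint8); m[160:190,238:270]=px[160:190,238:270]>150
ys,xs=np.nonzero(m);print('cap',xs.mean(),ys.mean(),len(xs),onplane(d,xs.mean(),ys.mean(),.068))
E
```

```text
tips [0.5499 0.3022] [0.5777 0.2726] 0.0406 yaw x 43.2 mid [0.5638 0.2874]
lips [0.5593 0.3012] [0.5773 0.2827] 0.0258 yaw x 44.4 mid [0.5683 0.292 ]
axis 0.0064090448721701755 45.71983587922934
rail front 29.991271591099192
brk [[0.5801, 0.3146], [0.5908, 0.3024], [0.5914, 0.3259], [0.6021, 0.3131]]
wide lips 0.04071685801091468 43.84762630816145 [0.5163551  0.37636868]
tips 0.0623404683415888 43.56473620918904 [0.50908141 0.36904979]
cap 253.3469387755102 177.33163265306123 196 [0.42486195 0.28081747 0.068     ]
```

The close-up settles it. The narrow clip's jaws and stop block face yaw ≈44° and its origin is ≈(0.5745, 0.298). The rail's front edge runs at ≈30°, so the clips are twisted on the rail and I'll press along the measured 44°. The dark bottle is at (0.4248, 0.281).

Request:
{"fn": "drive_tool", "kwargs": {
  "plan": [
    [[0, 0.1, 4], -5, 90],
    [[0, 0.1, 4], -5, 90],
    [[0, 0.1, 4], -5, 90],
    [[0, 0, 1.5], 0, 90],
    [[0, 0, 0], 0, 90],
    [[0, 0, 0], 0, 90]
  ]
}}

```text
t: 3.2
ee_pos: [0.4242, 0.2819, 0.0964]
orientation: [-3.141, 0.001, 2.334]
ft_force: [0.3, 0.6, 0.4]
grip_width: 0.0554
```

```bash
python3 - <<'E'
from h import *
L=[]
for i in range(3):
    s=arm.get_state(); L.append(np.r_[s['ee_pos'],s['orientation'][2]]); d=grab('wrist')
print(np.round(L,4),s['grip_width'],s['q'].round(2)); m=np.mean(L,0); s['ee_pos']=m[:3]; s['orientation']=np.array([np.pi,0,m[3]])
print(delta(.4248,.281,.027,2.339,s))
px=d['pixels']; cv2.imwrite('pics/wrist2.png',px)
E
```

```text
[[0.4242 0.2819 0.0964 2.3336]
 [0.4245 0.2826 0.0971 2.334 ]
 [0.4246 0.283  0.0974 2.3345]] 0.05518937631935659 [-0.31  0.58 -0.5   2.17  0.56  0.51 -0.47]
(array([-0.14, -0.08,  7.  ]), np.float64(-0.28))
```

View pics/wrist2.png

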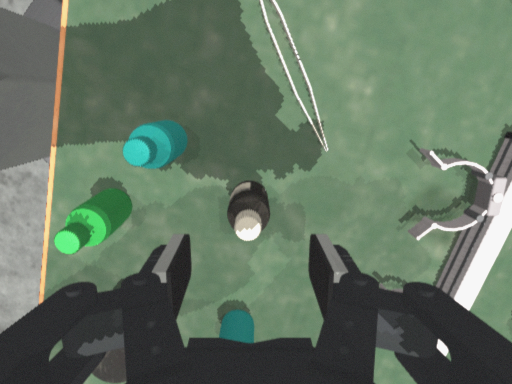

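The bottle's cap at (249,230) is centred between the fingertips at columns (188, 312). I'll go down and grip.

Request:
{"fn": "drive_tool", "kwargs": {
  "plan": [
    [[-0.1, -0.1, 3], 0, 90],
    [[0, 0, 3], 0, 90],
    [[0, 0, 1], 0, 90],
    [[0, 0, 0], 0, 90],
    [[0, 0, 0], 0, 170],
    [[0, 0, 0], 0, 200],
    [[0, 0, 0], 0, 200],
    [[0, 0, 0], 0, 200],
    [[0, 0, 0], 0, 200],
    [[0, 0, 0], 0, 200]
  ],
  "squeeze": 40
}}

```text
t: 4.35
ee_pos: [0.4243, 0.2825, 0.0277]
orientation: [3.139, 0.0, 2.336]
ft_force: [-0.2, -0.7, 6.2]
grip_width: 0.0257
```

```bash
python3 - <<'E'
from h import *
d=grab('scene'); cv2.imwrite('pics/scene2.png',cv2.resize(d['pixels'][130:260,180:350],None,fx=4.5,fy=4.5,interpolation=cv2.INTER_CUBIC))
L=[]
for i in range(2):
    s=arm.get_state(); L.append(np.r_[s['ee_pos'],s['orientation'][2]]); imaging.get_image('top')
print(np.round(L,4),s['grip_width'],s['ft_force'])
E
```

```text
[[0.4243 0.2825 0.0277 2.3361]
 [0.4243 0.2825 0.0277 2.3361]] 0.02557925666539766 [-0.31656475 -0.13234986  7.94918953]
```

View pics/scene2.png

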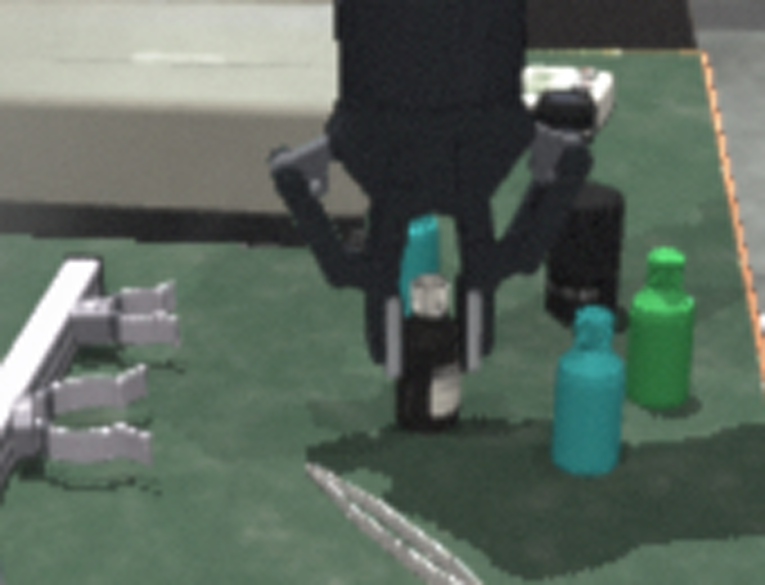

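The pads sit on the bottle's body just under the shoulder, with an opening of 25.6 mm. I'll lift 6 mm and check that it follows.

Request:
{"fn": "drive_tool", "kwargs": {
  "plan": [
    [[0, 0, -0.6], 0, 200],
    [[0, 0, 0], 0, 200],
    [[0, 0, 0], 0, 200]
  ]
}}

```text
t: 4.8
ee_pos: [0.4236, 0.2817, 0.0327]
orientation: [3.141, 0.0, 2.336]
ft_force: [0.9, -0.8, 0.2]
grip_width: 0.0259
```

```bash
python3 - <<'E'
from h import *
d=grab('scene'); cv2.imwrite('pics/scene3.png',cv2.resize(d['pixels'][130:260,180:350],None,fx=4.5,fy=4.5,interpolation=cv2.INTER_CUBIC))
L=[]
for i in range(3):
    s=arm.get_state(); L.append(np.r_[s['ee_pos'],s['orientation']]); d=grab('wrist')
cv2.imwrite('pics/wrist3.png',d['pixels'])
print(np.round(L,4),s['grip_width'],s['ft_force'])
E
```

```text
[[ 0.4235  0.2816  0.0324  3.1414 -0.      2.3358]
 [ 0.4234  0.2815  0.0323 -3.1414  0.      2.3359]
 [ 0.4233  0.2816  0.0322 -3.1413 -0.      2.336 ]] 0.025660779108269596 [ 0.1131987  -0.11676343  0.89960388]
```

View pics/scene3.png

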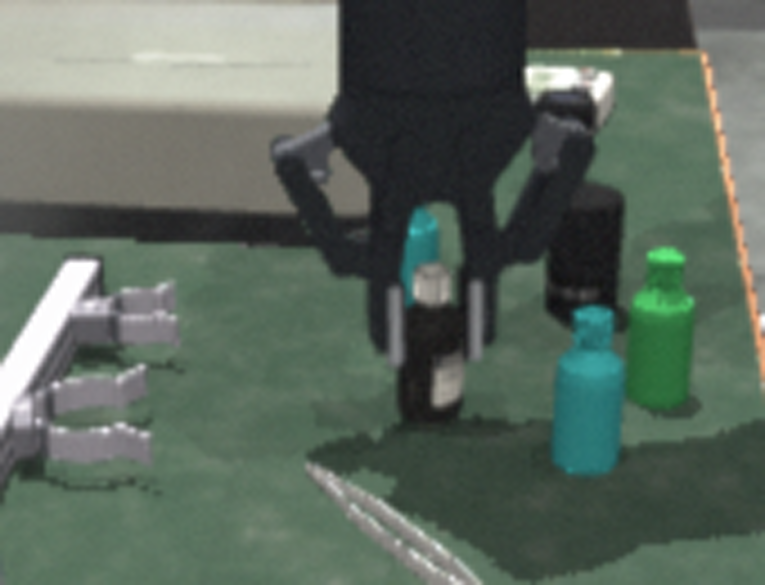

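View pics/wrist3.png

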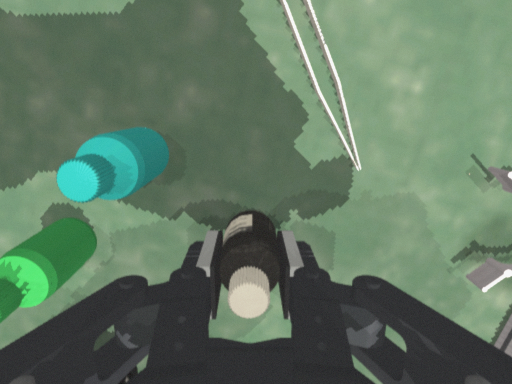

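The bottle lifted cleanly and is upright, with its cap at wrist (249,297) centred between the fingers. I'll carry it to about 34 mm in front of the clip origin.

Request:
{"fn": "drive_tool", "kwargs": {
  "plan": [
    [[-0.8, 0.7, 0], 0, 200],
    [[-1.3, 1.2, 0], 0, 200],
    [[-1.6, 1.5, 0], 0, 200],
    [[-1.6, 1.5, 0], 0, 200],
    [[-1.6, 1.5, 0], 0, 200],
    [[-1.4, 1.3, 0], 0, 200],
    [[-0.9, 0.8, 0], 0, 200],
    [[0, 0, 0], 0, 200],
    [[0, 0, 0], 0, 200]
  ]
}}

```text
t: 5.9
ee_pos: [0.5477, 0.274, 0.032]
orientation: [-3.141, -0.001, 2.336]
ft_force: [-1.2, 0.8, -0.2]
grip_width: 0.0255
```

```bash
cat > look.py <<'E'
from h import *
import sys
n=sys.argv[1]
L=[];F=[]
d=grab('wrist'); cv2.imwrite(f'pics/w{n}.png',d['pixels'])
s=arm.get_state(); L.append(np.r_[s['ee_pos'],s['orientation'][2]]);F.append(s['ft_force'])
t=grab('top'); cv2.imwrite(f'pics/t{n}.png',cv2.resize(t['pixels'][110:200,170:300],None,fx=5,fy=5,interpolation=cv2.INTER_CUBIC))
s=arm.get_state(); L.append(np.r_[s['ee_pos'],s['orientation'][2]]);F.append(s['ft_force'])
c=grab('scene'); cv2.imwrite(f'pics/s{n}.png',cv2.resize(c['pixels'][140:260,120:300],None,fx=4,fy=4,interpolation=cv2.INTER_CUBIC))
m=np.mean(L,0); print(s['t'],np.round(L,4).tolist(),s['grip_width'],np.mean(F,0).round(2))
a=np.radians(44);e=np.array([np.cos(a),np.sin(a)]);v=m[:2]-[.5745,.298]
print('tcp in clip frame x,y mm',(v@e*1000).round(1),(v@[-e[1],e[0]]*1000).round(1))
E
python3 look.py 4
```

```text
6.0 [[0.5471, 0.2743, 0.0321, 2.3371], [0.5468, 0.2745, 0.0321, 2.3376]] 0.026169289044214682 [-0.14  0.31  0.51]
tcp in clip frame x,y mm -36.2 2.2
```

View pics/w4.png

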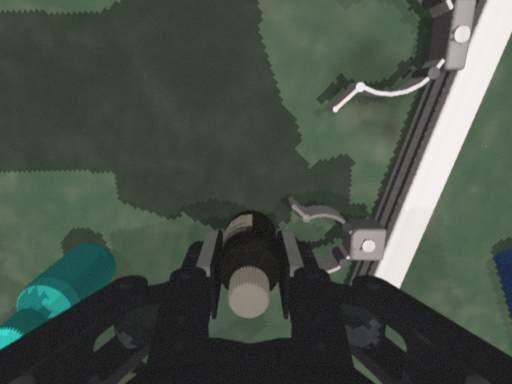

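View pics/s4.png

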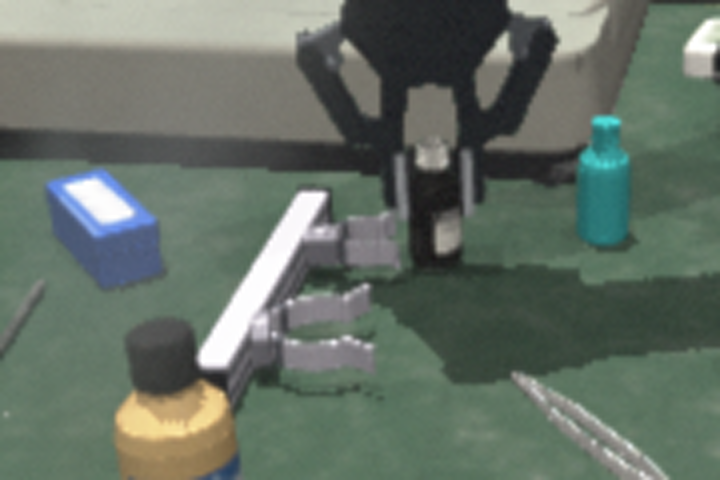

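```bash
python3 - <<'E'
from h import *
d=load('wrist')
px=d['pixels']; g=px.min(2)
m=np.zeros(g.shape,np.uint8); m[262:325,222:276]=g[262:325,222:276]>95
cs,_=cv2.findContours(m,cv2.RETR_EXTERNAL,cv2.CHAIN_APPROX_NONE);c=max(cs,key=cv2.contourArea); print(cv2.minEnclosingCircle(c),cv2.contourArea(c))
cv2.imwrite('pics/w4c.png',cv2.resize(px[180:330,200:400],None,fx=4,fy=4,interpolation=cv2.INTER_CUBIC))
a=np.radians(44);e=np.array([np.cos(a),np.sin(a)]);n=np.array([-e[1],e[0]])
def cf(p): v=p[:2]-[.5745,.298]; return (v@e*1000).round(1),(v@n*1000).round(1)
print('screw now',cf(onplane(d,368.5,246,.026)))
print('cap bottom/top ctr',cf(onplane(d,249,299,.0725)))
E
```

```text
((249.07237243652344, 294.243408203125), 23.57245635986328) 1145.5
screw now (np.float64(23.3), np.float64(-0.5))
cap bottom/top ctr (np.float64(-36.2), np.float64(0.6))
```

View pics/w4c.png

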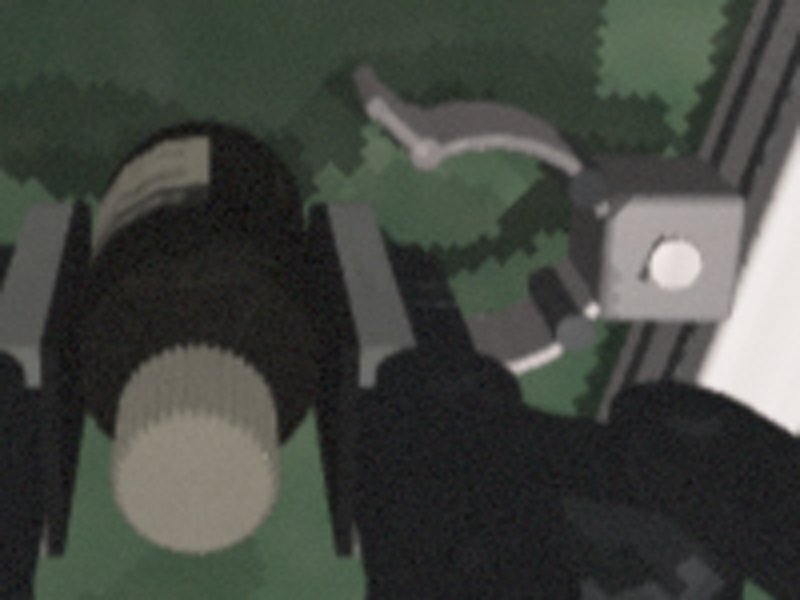

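Request:
{"fn": "drive_tool", "kwargs": {
  "plan": [
    [[-0.1, 0, 0.25], 0, 200],
    [[0, 0, 0.2], 0, 200],
    [[0, 0, 0], 0, 200],
    [[0, 0, 0], 0, 200]
  ]
}}

```text
t: 6.45
ee_pos: [0.5487, 0.2736, 0.0278]
orientation: [-3.141, 0.0, 2.336]
ft_force: [-1.9, -0.6, 2.9]
grip_width: 0.0257
```

```bash
python3 look.py 5
```

```text
6.55 [[0.5487, 0.2736, 0.0278, 2.3364], [0.5487, 0.2736, 0.0278, 2.3363]] 0.025838881015013578 [-1.39 -0.5   2.66]
tcp in clip frame x,y mm -35.5 0.3
```

View pics/s5.png

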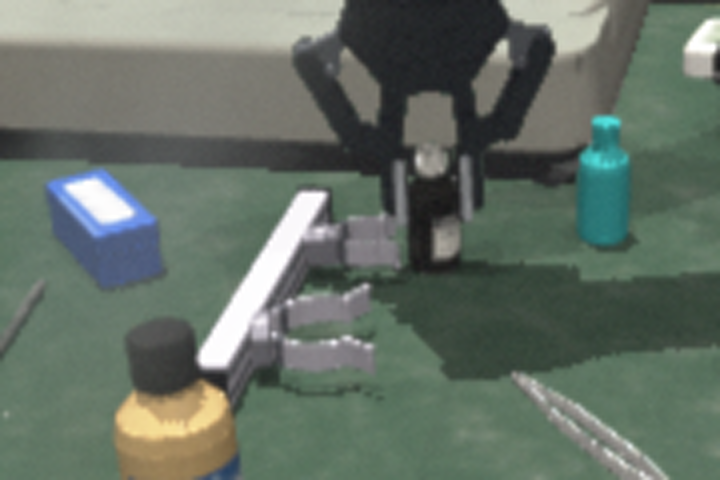

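The bottle stands on the bench in front of the mouth, with about 2.7 N of support. Now I press it in.

Request:
{"fn": "drive_tool", "kwargs": {
  "plan": [
    [[0, 0.6, 0], 0, 200],
    [[0, 0.6, 0], 0, 200],
    [[0, 0.5, 0], 0, 200],
    [[0, 0.4, 0], 0, 200],
    [[0, 0, 0], 0, 200]
  ]
}}

```text
t: 7.1
ee_pos: [0.5633, 0.2874, 0.0278]
orientation: [-3.138, 0.0, 2.336]
ft_force: [-3.2, -1.8, 6.8]
grip_width: 0.0256
```

```bash
python3 look.py 6
```

```text
7.2 [[0.5633, 0.2874, 0.0278, 2.3359], [0.5633, 0.2873, 0.0278, 2.3359]] 0.025718671174477365 [-3.23 -1.58  6.32]
tcp in clip frame x,y mm -15.5 0.1
```

View pics/w6.png

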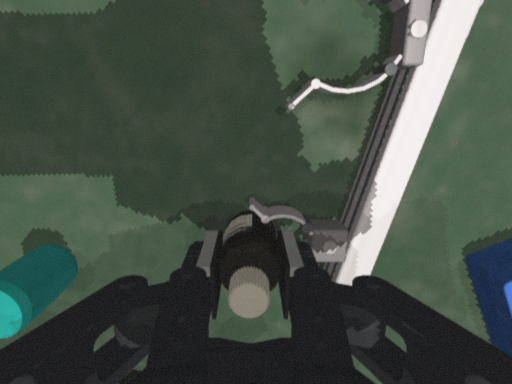

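Request:
{"fn": "drive_tool", "kwargs": {
  "plan": [
    [[0, 0.4, 0], 0, 200],
    [[0, 0.4, 0], 0, 200],
    [[0, 0.4, 0], 0, 200],
    [[0, 0.3, 0], 0, 200],
    [[0, 0, 0], 0, 200]
  ]
}}

```text
t: 7.75
ee_pos: [0.5735, 0.2984, 0.0278]
orientation: [-3.138, -0.001, 2.336]
ft_force: [-5.3, -1.6, 7.2]
grip_width: 0.025
```

```bash
python3 look.py 7
```

```text
7.85 [[0.5735, 0.2984, 0.0278, 2.3363], [0.5735, 0.2984, 0.0278, 2.3364]] 0.025745849455987013 [-4.69 -1.34  6.48]
tcp in clip frame x,y mm -0.4 1.0
```

View pics/w7.png

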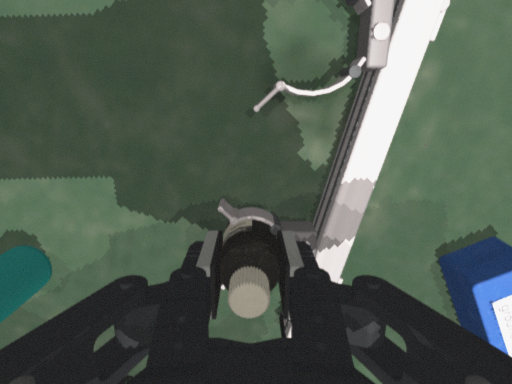

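View pics/s7.png

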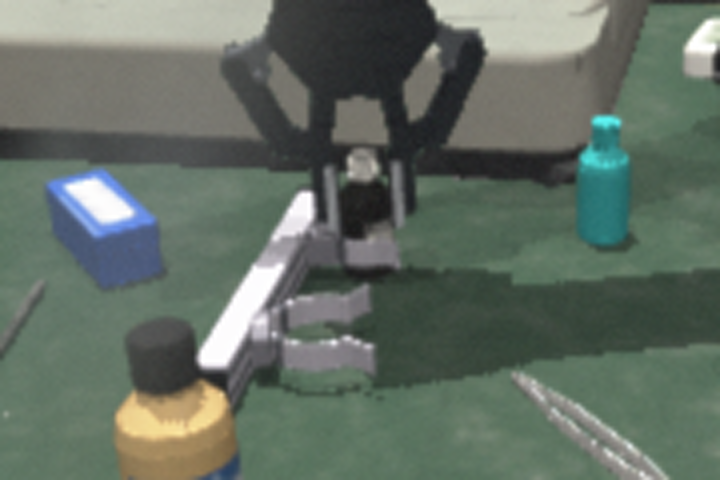

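Request:
{"fn": "drive_tool", "kwargs": {
  "plan": [
    [[0, 0.1, 0], 0, 200],
    [[0, 0.1, 0], 0, 200],
    [[0, 0, 0], 0, 200],
    [[0, 0, 0], 0, 200]
  ]
}}

```text
t: 8.3
ee_pos: [0.5736, 0.2985, 0.0278]
orientation: [-3.135, -0.0, 2.336]
ft_force: [-7.3, -3.4, 9.8]
grip_width: 0.0257
```

```bash
python3 look.py 8
```

```text
8.4 [[0.5736, 0.2985, 0.0278, 2.336], [0.5736, 0.2986, 0.0278, 2.3361]] 0.02578363940304771 [-6.95 -3.25 10.39]
tcp in clip frame x,y mm -0.3 1.0
```

Request:
{"fn": "drive_tool", "kwargs": {
  "plan": [
    [[0, 0.2, 0], 0, 200],
    [[0, 0.1, 0], 0, 200],
    [[0, 0, 0], 0, 200],
    [[0, 0, 0], 0, 200]
  ]
}}

```text
t: 8.85
ee_pos: [0.5737, 0.2987, 0.0278]
orientation: [-3.129, 0.0, 2.336]
ft_force: [-9.6, -6.7, 14.5]
grip_width: 0.0255
```

```bash
python3 look.py 9
```

```text
8.95 [[0.5738, 0.2988, 0.0278, 2.3357], [0.5737, 0.2987, 0.0278, 2.3357]] 0.025799526472239036 [-10.35  -6.    14.56]
tcp in clip frame x,y mm -0.0 1.0
```

View pics/t9.png

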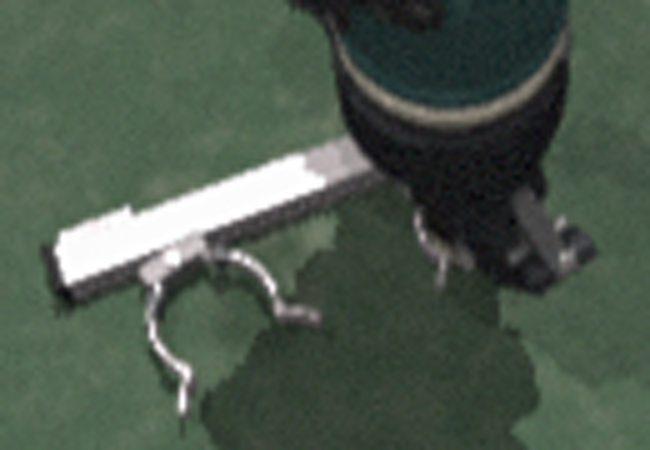

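View pics/w9.png

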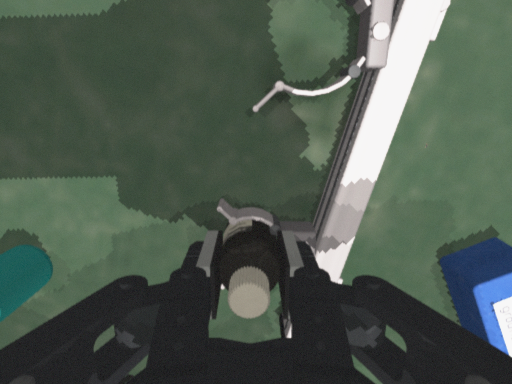

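The bottle hit the stop: about 12 N along the press axis with no further travel, and the TCP at clip x≈0. I'll relieve the press, open and lift.

Request:
{"fn": "drive_tool", "kwargs": {
  "plan": [
    [[0, -0.2, 0], 0, 200],
    [[0, -0.2, 0], 0, 200],
    [[0, 0, 0], 0, 200],
    [[0, 0, 0], 0, 150],
    [[0, 0, 0], 0, 90],
    [[0, 0, 0], 0, 90],
    [[0, 0, 0], 0, 90],
    [[0, 0, 0], 0, 90],
    [[0, 0, 0], 0, 90]
  ]
}}

```text
t: 9.9
ee_pos: [0.576, 0.2993, 0.0277]
orientation: [3.141, -0.0, 2.336]
ft_force: [0.1, 0.7, 0.6]
grip_width: 0.055
```

```bash
python3 look.py 10
```

```text
10.0 [[0.5759, 0.2992, 0.0277, 2.3361], [0.5759, 0.2992, 0.0278, 2.3361]] 0.05516011447542482 [ 0.37 -0.37  0.29]
tcp in clip frame x,y mm 1.9 -0.1
```

View pics/w10.png

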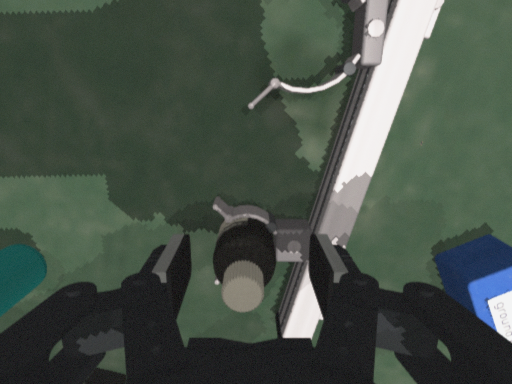

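View pics/s10.png

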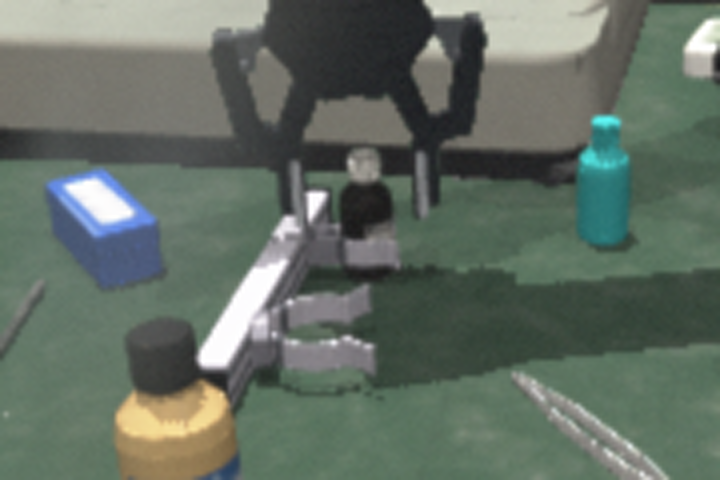

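Released, and the bottle stands against the stop between the jaws. I'll lift clear.

Request:
{"fn": "drive_tool", "kwargs": {
  "plan": [
    [[0, 0, -1], 0, 90],
    [[0, 0, -3], 0, 90],
    [[0, 0, -4], 0, 90],
    [[0, 0, -4], 0, 90],
    [[0, -2, -3], 0, 90],
    [[0, -3, -2], 0, 90],
    [[0, -3, 0], 0, 90],
    [[0, 0, 0], 0, 90],
    [[0, 0, 0], 0, 90]
  ]
}}

```text
t: 10.95
ee_pos: [0.5181, 0.2434, 0.1986]
orientation: [3.141, 0.001, 2.336]
ft_force: [0.9, 1.6, 0.1]
grip_width: 0.0552
```

```bash
python3 look.py 11; python3 - <<'E'
from h import *
d=load('wrist'); p=proj(d,[.5745,.298,.04])[0].astype(int); print(p)
x,y=max(p[0]-55,0),max(p[1]-45,0)
cv2.imwrite('pics/w11c.png',cv2.resize(d['pixels'][y:y+85,x:x+110],None,fx=7,fy=7,interpolation=cv2.INTER_CUBIC)); print(x,y)
E
```

```text
11.05 [[0.5187, 0.2442, 0.1985, 2.336], [0.5189, 0.2446, 0.1982, 2.3362]] 0.05534981557731989 [ 0.52 -0.56 -0.4 ]
tcp in clip frame x,y mm -77.3 0.1
[332 174]
277 129
```

View pics/w11c.png

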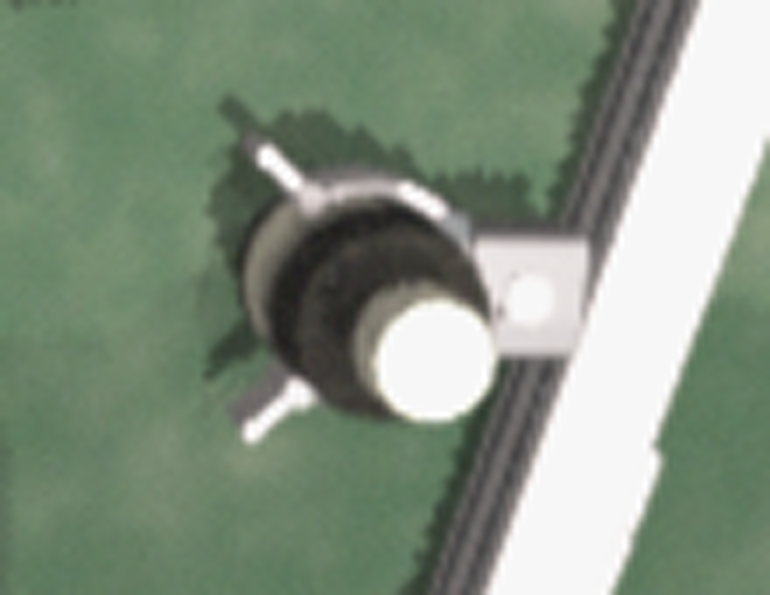

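View pics/s11.png

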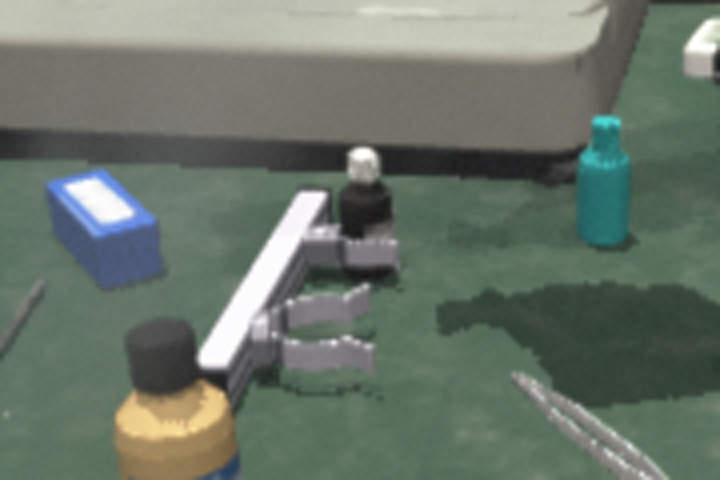

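View pics/t11.png

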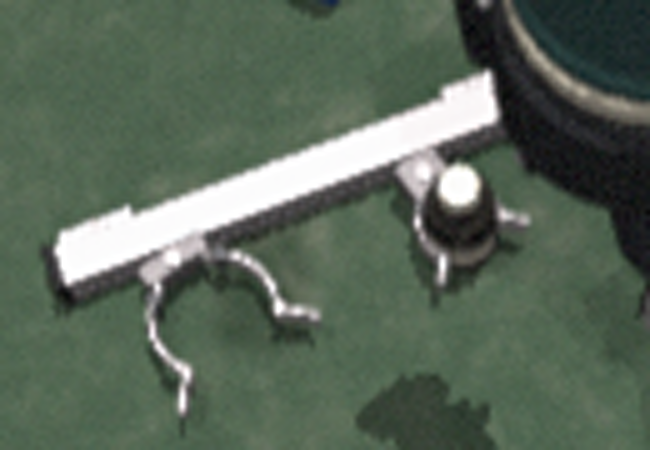

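```bash
python3 - <<'E'
from h import *
a=np.radians(44);e=np.array([np.cos(a),np.sin(a)]);n=np.array([-e[1],e[0]])
d=load('wrist');u=277+(436+.5)/7-.5;v=129+(359+.5)/7-.5
t=load('top');ut=170+(460.5)/5-.5;vt=110+185.5/5-.5
for z in(.066,.068,.070):
  for nm,dd,uu,vv in(('wrist',d,u,v),('top',t,ut,vt)):
    q=onplane(dd,uu,vv,z)[:2]-[.5745,.298]; print(z,nm,(q@e*1000).round(1),(q@n*1000).round(1))
b=onplane(d,277+(483.5)/7-.5,129+297.5/7-.5,.025)[:2]-[.5745,.298];print('stop front x',b@e*1000)
b=onplane(d,277+(528.5)/7-.5,129+299.5/7-.5,.026)[:2]-[.5745,.298];print('screw',b@e*1000,b@n*1000)
E
```

```text
0.066 wrist -0.8 0.9
0.066 top -0.1 1.0
0.068 wrist -1.4 1.3
0.068 top -0.6 1.5
0.07 wrist -1.9 1.8
0.07 top -1.2 1.9
stop front x 16.774814695888363
screw 22.86737431377292 -0.23253920553934637
```

```bash
python3 - <<'E'
from h import *
a=np.radians(44);e=np.array([np.cos(a),np.sin(a)]);n=np.array([-e[1],e[0]])
d=load('wrist')
def cf(c,z):
    q=onplane(d,277+(c[0]+.5)/7-.5,129+(c[1]+.5)/7-.5,z)[:2]-[.5745,.298]; return (q@e*1000).round(1),(q@n*1000).round(1)
print('lips',cf((308,203),.025),cf((303,392),.025),'tips',cf((258,150),.025),cf((250,438),.025))
print('left silhouette z0,z5,z10',cf((246,270),0),cf((246,270),.005),cf((246,270),.01))
for s,z in((-14,0.001),(-14,.02)): 
    p=np.array([.5745,.298])+e*s/1000; q=proj(d,[*p,z])[0]; print(((q-[277,129]+.5)*7-.5).round())
# pred circle silhouettes at heights
img=cv2.imread('pics/w11c.png')
for z,c in((.001,(255,0,0)),(.045,(0,0,255)),(.068,(0,255,255))):
    r=.014 if z<.05 else .008
    th=np.linspace(0,2*np.pi,60); P=np.c_[.5745+r*np.cos(th),.298+r*np.sin(th),np.full(60,z)]
    q=((proj(d,P)-[277,129]+.5)*7-.5).astype(int); cv2.polylines(img,[q.reshape(-1,1,2)],True,c,1)
cv2.imwrite('pics/w11o.png',img)
E
```

```text
lips (np.float64(-8.8), np.float64(13.4)) (np.float64(-8.0), np.float64(-14.0)) tips (np.float64(-16.3), np.float64(20.9)) (np.float64(-15.3), np.float64(-20.9))
left silhouette z0,z5,z10 (np.float64(-12.2), np.float64(-1.3)) (np.float64(-13.2), np.float64(-0.3)) (np.float64(-14.2), np.float64(0.8))
[236. 263.]
[260. 289.]
```

View pics/w11o.png

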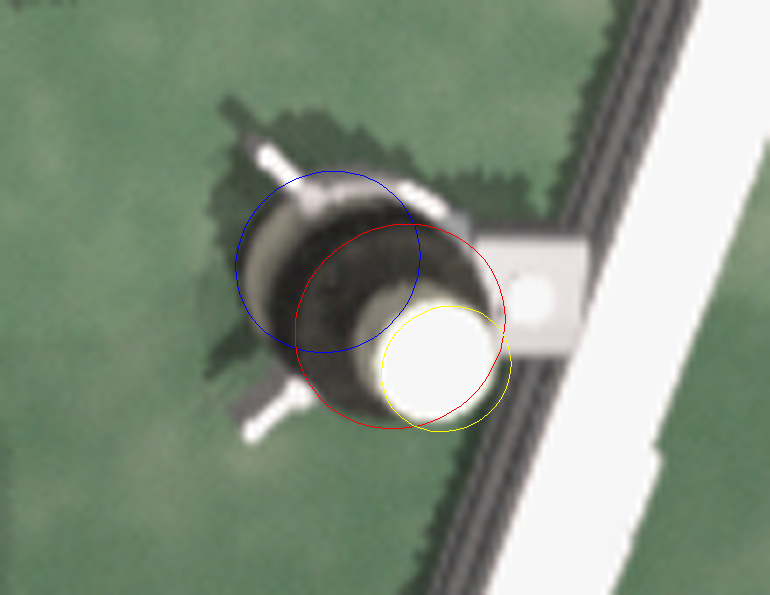

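Request:
{"fn": "drive_tool", "kwargs": {
  "plan": [
    [[0, 2.5, 0], 0, 90],
    [[0, 2.5, 0], 0, 90],
    [[0, 2.5, 0], 0, 90],
    [[0, 2.7, 0], 0, 90],
    [[0, 0, 1.5], 0, 90],
    [[0, 0, 1.5], 0, 90],
    [[0, 0, 0], 0, 90]
  ]
}}

```text
t: 11.8
ee_pos: [0.5894, 0.3124, 0.1641]
orientation: [-3.134, -0.001, 2.337]
ft_force: [-0.1, -0.3, -0.6]
grip_width: 0.0551
```

```bash
python3 look.py 12; python3 - <<'E'
from h import *
d=load('wrist'); p=proj(d,[.5745,.298,.03])[0].astype(int); print(p)
x,y=max(p[0]-65,0),max(p[1]-55,0);print(x,y)
cv2.imwrite('pics/w12c.png',cv2.resize(d['pixels'][y:y+100,x:x+130],None,fx=6,fy=6,interpolation=cv2.INTER_CUBIC))
E
```

```text
11.9 [[0.59, 0.3128, 0.1654, 2.3364], [0.5906, 0.3133, 0.1666, 2.3362]] 0.055072394682249184 [0.41 0.15 0.29]
tcp in clip frame x,y mm 21.8 -0.1
[227 181]
162 126
```

View pics/w12c.png

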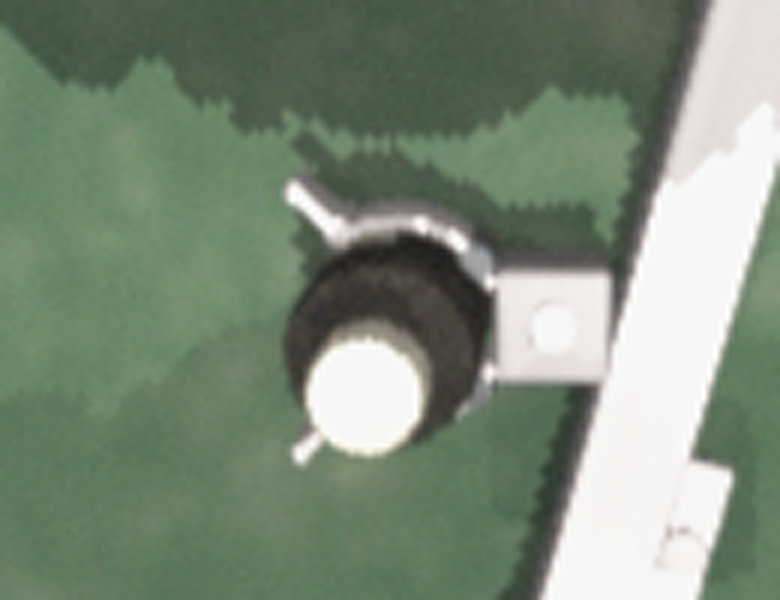

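```bash
python3 - <<'E'
from h import *
a=np.radians(44);e=np.array([np.cos(a),np.sin(a)]);n=np.array([-e[1],e[0]])
d=load('wrist')
def cf(c,z):
    q=onplane(d,162+(c[0]+.5)/6-.5,126+(c[1]+.5)/6-.5,z)[:2]-[.5745,.298]; return (q@e*1000).round(1),(q@n*1000).round(1)
print('cap',cf((365,397),.068),'body L/R at z.042',cf((286,345),.042),cf((490,330),.042),'R z.025',cf((490,330),.025),'stop',cf((497,325),.025),'screw',cf((554,328),.026))
print('lips',cf((340,235),.025),'tips',cf((294,188),.025),cf((300,455),.025))
E
```

```text
cap (np.float64(-1.0), np.float64(0.9)) body L/R at z.042 (np.float64(-14.4), np.float64(1.1)) (np.float64(14.3), np.float64(3.3)) R z.025 (np.float64(13.8), np.float64(-0.8)) stop (np.float64(14.8), np.float64(-0.1)) screw (np.float64(23.3), np.float64(-0.3))
lips (np.float64(-8.2), np.float64(13.5)) tips (np.float64(-14.7), np.float64(20.5)) (np.float64(-15.1), np.float64(-20.4))
```

In the close-up, the body spans clip x −14.4 to +14.3 mm with the stop face at 14.8 mm. It is home and upright to within about 1 mm, and the arm is clear.

```bash
python3 - <<'E'
from h import *
print(workorder.job_done()); print(arm.get_state()['t'])
E
```

```text
the job is handed in; nothing more can be done
None
the job is handed in; nothing more can be done
```

The oil bottle is home in the narrow clip, upright on the bench and released. I handed the job in at about 12 s of the 43 s, with the arm clear.

**What I did:** I gripped the dark, pale-capped bottle just below its shoulder and carried it low. I stood it on the bench about 35 mm in front of the narrow clip's origin, then pressed it through the mouth. It went in until the stop took about 12 N with no further travel. I then relieved the press, opened the gripper and lifted straight up.

**Last checks:**
- **Seating:** the close-up put the bottle's body at clip x −14.4 to +14.3 mm, with the stop face seen at 14.8 mm. That is fully home to within about 0.5 mm.
- **Upright:** the cap centre read about 1 mm off the clip axis in both x and y. That allows a lean of a degree or so, and it is within the 2 mm calibration error.

**Disagreements:**
- **Clip direction:** I measured the clip's jaws and stop at about 44° yaw, while the rail's front edge reads about 29–30°. Your description says they share the same x direction. I pressed along the 44° I measured on the clip.
- **Jaw gaps:** the lip and tip gaps read 2–4 mm wider than nominal, even before pressing. I picked those pixels by hand.
- **Grip opening:** the gripper read 25.7 mm on the 28 mm bottle, which I did not explain. The bottle was held firmly throughout.

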